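# Read the height of the charger with a bridge gauge

## Robot

A 6-joint arm with a two-finger parallel gripper is mounted at the origin on a cart in front of the work surface, level with it; the furniture and walls round the work are solid. World frame = base frame: x ahead of the robot, y to its left, z up, the work surface at z = 0. Lengths are in m, angles in rad, forces in N, time in s.
With the tool pointing down it reaches from about 0.25 to 0.775 m from the base axis. Payload 4 kg.
Tool frame: the origin (TCP) lies midway between the tips of the shut fingers; the grasp point (between the pads) lies grip_point_offset behind it (grip_point_offset is the distance from the TCP to the grasp point, in m); z points along the fingers, y is the line along which they close (so a half turn about z gives the same grasp; the last joint's range is limited). The gripper opens to 94 mm and grips with 3 to 60 N. Pads are 16 mm wide; open, the fingers measure 119 mm over their backs; the gripper's body (75 mm by 177 mm) begins 78 mm behind the grasp point.
Start: joints at [1.142, 0.087, 1.371, -0, 1.684, -0.103], TCP at [0.176, 0.521, 0.185] pointing down, gripper open.
Joint ranges: [-3.1, 3.1], [-0.76, 2.03], [0.27, 2.55], [-1.08, 4.22], [0.17, 2.65], [-2.57, 2.57]. Speed limits (rad/s): [2.79, 2.79, 3.14, 3.14, 3.14, 3.14].

## Interface

Orientations are given as [roll, pitch, yaw] about the fixed x, y, z axes, in that order (R = Rz(yaw) Ry(pitch) Rx(roll)).
In Python, from bench import * gives the robot as it stands. The module is installed in compiled form; this text tells all that it offers.
- The arm moves only by the tool apply_moves, never from a script. Its argument "commands" is a list of rows, each a list of 7 numbers: the turn, a rotation vector about the world's x, y, z in rad, then the shift along the world's x, y, z in m, then the opening in per cent of the stroke, from 0 (shut) to 100 (fully open). In form: [[ax, ay, az, x, y, z, jaw], ...]. A call has exactly 5 rows; each row is the pose to reach, as a shift and turn from the pose commanded when the call began; what a row does not reach only later rows make up. A row lasts 1/10 s, in which the tool goes at most 50 mm and 8.59 degrees, less where a joint would pass 70% of its speed; a pose out of reach is approached as far as the arm can. A call with a gripper value outside its range is refused whole. The fingers move at their own pace and stop on an object; the grip force is fixed at half the most. Time passes only in rows, so rows that repeat a pose let the fingers close, or fill a call up. It gives the time, the measured TCP pose, the force, the opening and the grip force at its end, in the units of the state.
- get_obs(): the state, without advancing time (a new reading comes with each control period).
- snapshot(name): name is "side" or "top" or "wrist"; returns a dict with "pixels" (480x640x3 uint8, red, green, blue), "vertical_fov" (degrees; the focal length in pixels is half the picture's height over the tangent of half this angle, whatever the lens; pixels are square), "cx", "cy" (the principal point, pixels), "rvec" (rotation vector, rad) and "tvec" (3), from world to camera coordinates, as OpenCV has them. Camera axes: x right, y down, z forward; pixel columns grow to the right and rows downward; lengths in m; the calibration is good to about 2 mm. A picture is of the moment at which its call begins. There is no depth.
- close_job(): hands the job in; it is judged then, once.
Trained networks look in the newest picture that a camera, given by its name, has taken for a name from the list of things; names that differ only in an ending like _2 or _b are one class to them, and where a whole thing is asked for, a point or a joint stands for the part that bears it (a point fixed in the world has none). Each returns a list of dicts, best first, with "score" (0 to 1); they miss things now and then, are a little off and sometimes report something else, mostly with a low value. They report only what shows in the picture. A call takes as long as a camera call. They do not tell look-alikes from the thing itself.
- masks_of(camera, query): "mask" (480x640 bool, what is visible of it) and "extent" ([left, top, right, bottom] in pixels, round what is visible of it).
- place_of(camera, query): "pixel" ([column, row] in pixels: a listed point, or the origin of a listed thing).
The state is a dict: "time": time; "joint_positions": joint angles; "qvel": joint speeds; "joint_torque": joint torques, N m; "tool_pos": TCP position; "ee_rot": TCP orientation; "wrist_force": force on the tool from outside, world axes, zero at the start; "wrist_torque": the same for the moment, N m; "width": finger opening in m; "finger_force": force on a finger pad.
Only numpy, scipy, OpenCV 4.12 (cv2) and the standard library are available. Lean on these libraries where they do the work, as an engineer would, in place of code of your own. Each camera call takes 0.05 s, during which the arm holds its last target. There are 200 camera calls.

## Task

Before the white charger block is fitted into a shallow wall box, its height has to be checked. Pick up the small bridge-shaped height gauge, lower it gently straight over the charger until both its legs stand on the worktop on either side and its sprung foot rests about in the middle of the charger's top, and leave it standing there. Do not shove the charger about, and leave the red peg and the tape measure where they are.

Things in the scene. Friction and masses are not known exactly. Their poses are not given: they have to be found in the camera images.
- gauge: Loose bridge gauge, 0.3 kg. Origin: midway between the undersides of its two feet (on the worktop); z up. Legs on dark feet at y = +/-55 mm (feet 46 mm along x, 14 mm along y, 96 mm free between them), blue crossbar 63 to 77 mm up. Upon it the grey head, to be gripped: 77 to 138 mm up, 40 mm wide along y with flat sides, 26 mm along x, scale on its -x face. The sprung foot hangs on its z axis.
- gauge_foot (a joint): Reading of the gauge (m): height of the underside of the orange foot disc (20 mm across) above the undersides of the gauge's feet. 0 with the foot fully down (flush with the feet), at most 0.040. A weak spring and its weight push it down (about 0.4 to 1 N), so the gauge's own weight overcomes it. On the charger it reads about 0.028.
- charger_block: Loose white charger block, 70 g, standing flat on the worktop: 40 mm along its x, 46 mm along its y (68 mm with the plug pins), 28 mm high with a flat top. Origin: centre of its underside, z up; the middle of the top is 28 mm above the origin (2 mm toward -y). It fits between the gauge's legs at any turn about the vertical.
- peg_red: Red clothes peg lying on the worktop, a bystander: 15 x 72 x 12 mm, long along its y. Origin: centre of its underside.
- tape_measure: Yellow and black pocket tape measure standing on the worktop, a bystander: 33 x 71 x 62 mm. Origin: centre of its underside.
Not all that is in view belongs to the job. Of the things that look like the charger_block, take the one that is farthest to the robot's right at the start.

How it is judged:
At the end, for the whole second after the job is handed in: The gauge stands upright (within 10 degrees), at rest and let go, on the worktop (within 4 mm), its axis within 15 mm of the charger's middle, its foot resting on the flat-lying charger and reading 25.5 to 30.5 mm (value of joint gauge_foot between 0.0255 and 0.0305 m and horizontal distance between gauge and charger_block below 0.015 m and contact force between gauge and charger_block above 0.1 N and height (world z) of gauge between -0.003 and 0.004 m and angle between each of gauge, charger_block's own z axis and vertical below 0.17 rad and linear speed of gauge below 0.01 m/s); the robot touches nothing.
It fails at once if the charger is shoved more than 25 mm (distance of charger_block from where it was at the start of the episode above 0.025 m).
It fails at once if the charger is hit or pressed by the gauge with more than 20 N (contact force between gauge and charger_block above 20 N).
It fails at once if the red peg is moved more than 20 mm (distance of peg_red from where it was at the start of the episode above 0.02 m).
It fails at once if the tape measure is moved more than 20 mm (distance of tape_measure from where it was at the start of the episode above 0.02 m).
It also fails if it takes over 40 s, if anything falls off the work surface, if the arm or the gripper's body presses on something with over 40 N, if the wrist force passes 120 N, or if a joint passes its speed limit or range.

## Working session

There is one attempt and no reset: what is moved stays moved. The work goes in short steps, Python scripts to look and compute and a tool call to move; the robot and the scene stay as the last step left them, time stands still between calls to the robot, and variables do not carry over. Pictures are saved under pics/ and viewed, at most 10 in all, crops included, and the job is handed in when it is done.

Besides the shell and the picture viewer there is one more tool, called as name(argument=value, ...) on one line, values as JSON. apply_moves: Moves the arm, as the interface text tells. Its arguments: {"type":"object","properties":{"commands":{"type":"array"}},"required":["commands"]}

```bash
mkdir -p pics; cat > h.py <<'E'
from bench import *
import numpy as np, cv2
def cam(s):
    f=240/np.tan(np.radians(s["vertical_fov"])/2)
    K=np.array([[f,0,s["cx"]],[0,f,s["cy"]],[0,0,1]]); R=cv2.Rodrigues(np.array(s["rvec"],float))[0]
    return K,R,np.array(s["tvec"],float).ravel()
def ray(s,px,z):
    K,R,t=cam(s); d=R.T@np.linalg.inv(K)@np.array([px[0],px[1],1.]); c=-R.T@t
    return c+d*(z-c[2])/d[2]
def proj(s,P):
    K,R,t=cam(s); p=(R@np.atleast_2d(P).T).T+t; p=p@K.T; return p[:,:2]/p[:,2:]
def save(s,n): cv2.imwrite("pics/"+n,cv2.cvtColor(s["pixels"],cv2.COLOR_RGB2BGR))
E
python3 - <<'E'
from h import *
for c in ["top","side"]:
    s=snapshot(c); save(s,c+"0.png")
    K,R,t=cam(s); print(c,"campos",-R.T@t, K[0,0])
    for q in ["gauge","charger_block","peg_red","tape_measure","gauge_foot"]:
        for d in place_of(c,q): print(q,round(d["score"],2),np.round(d["pixel"]),np.round(ray(s,d["pixel"],0),3))
o=get_obs(); print(o["tool_pos"],o["ee_rot"],o["width"])
try: print(grip_point_offset)
except Exception as e: print(e)
E
```

```text
top campos [0.34034819 0.02931928 1.11328028] 538.0263393707897
gauge 0.71 [211. 225.] [0.493 0.27  0.   ]
charger_block 0.86 [242. 287.] [0.365 0.203 0.   ]
charger_block 0.81 [288. 248.] [0.446 0.108 0.   ]
charger_block 0.71 [248. 185.] [0.578 0.194 0.   ]
charger_block 0.6 [204. 264.] [0.41  0.282 0.   ]
peg_red 0.73 [438. 246.] [ 0.45  -0.202  0.   ]
tape_measure 0.62 [358. 204.] [ 0.537 -0.037  0.   ]
tape_measure 0.54 [214. 224.] [0.496 0.265 0.   ]Traceback (most recent call last):
  File "<stdin>", line 6, in <module>
ValueError: it knows: charger_block, gauge, peg_red, tape_measure
```

View pics/top0.png

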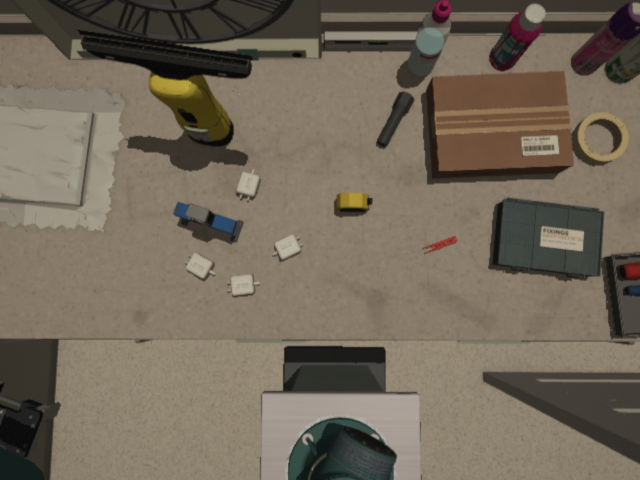

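The top view shows the blue gauge bar from (175,208) to (240,235). There are four white chargers, at (200,266), (242,286), (288,247) and (248,185). The rightmost, at (288,247), is the target. A tall yellow bottle stands behind the gauge.

```bash
python3 - <<'E'
from h import *
s=snapshot("side"); save(s,"side0.png")
K,R,t=cam(s); print("campos",-R.T@t, K[0,0])
for q in ["gauge","charger_block","peg_red","tape_measure"]:
    for d in place_of("side",q): print(q,round(d["score"],2),np.round(d["pixel"]),np.round(ray(s,d["pixel"],0),3))
s=snapshot("top")
for q in ["gauge","charger_block"]:
    for d in masks_of("top",q):
        m=d["mask"]; c=cv2.minAreaRect(np.argwhere(m)[:,::-1].astype(np.float32))
        print(q,round(d["score"],2),d["extent"],m.sum(),c)
im=s["pixels"][150:310,160:320]; im=cv2.resize(im,None,fx=3.7,fy=3.7,interpolation=cv2.INTER_CUBIC); cv2.imwrite("pics/crop0.png",im[:,:,::-1])
o=get_obs(); print(o)
import bench; print([x for x in dir(bench) if x[0]!='_'])
E
```

```text
campos [ 0.14754321 -0.6005598   0.63092881] 589.5058033256561
gauge 0.93 [285. 182.] [0.5   0.263 0.   ]
charger_block 0.76 [234. 188.] [0.408 0.292 0.   ]
charger_block 0.67 [229. 223.] [0.362 0.194 0.   ]
charger_block 0.65 [293. 238.] [0.443 0.105 0.   ]
charger_block 0.61 [337. 186.] [0.58  0.204 0.   ]
peg_red 0.82 [396. 370.] [ 0.449 -0.206  0.   ]
tape_measure 0.94 [380. 269.] [ 0.531 -0.029  0.   ]
gauge 0.6 [173.3, 204.9, 241.7, 242.6] 1191 ((207.0325927734375, 220.58447265625), (70.00969696044922, 23.035449981689453), 19.50244903564453)
charger_block 0.94 [225.2, 275.0, 259.8, 293.9] 503 ((243.20001220703125, 284.60003662109375), (19.845556259155273, 31.75288963317871), 82.87498474121094)
charger_block 0.9 [276.2, 233.4, 302.1, 263.2] 445 ((286.60003662109375, 247.7000274658203), (19.677398681640625, 25.491174697875977), 63.43495178222656)
charger_block 0.88 [233.5, 171.9, 260.3, 199.2] 470 ((248.02944946289062, 184.3823699951172), (21.10059928894043, 26.436382293701172), 14.03624439239502)
charger_block 0.88 [185.1, 252.7, 214.4, 277.8] 483 ((199.6999969482422, 265.600036
[... 176 characters left out ...]
05,
        1.68362021e+00, -1.03108605e-01]), 'qvel': array([-1.46162790e-03,  8.22787466e-04, -1.59996890e-04, -1.08811300e-03,
        9.44844673e-04,  9.47618726e-05]), 'joint_torque': array([-9.64968240e-04, -3.39853084e+01, -3.02473068e+01,  7.16632325e-02,
        2.36763863e-02,  6.04152547e-06]), 'tool_pos': array([0.17605324, 0.52109642, 0.18475173]), 'ee_rot': array([3.14143236e+00, 3.92035945e-06, 2.81579729e+00]), 'wrist_force': array([-0.18415707, -1.50705243, -0.02185689]), 'wrist_torque': array([ 0.04867746,  0.05564554, -0.00400558]), 'finger_force': 0.0, 'width': 0.0942204034955955}
['IKError', 'close_job', 'get_obs', 'grip_point_offset', 'masks_of', 'place_of', 'snapshot']
```

View pics/side0.png

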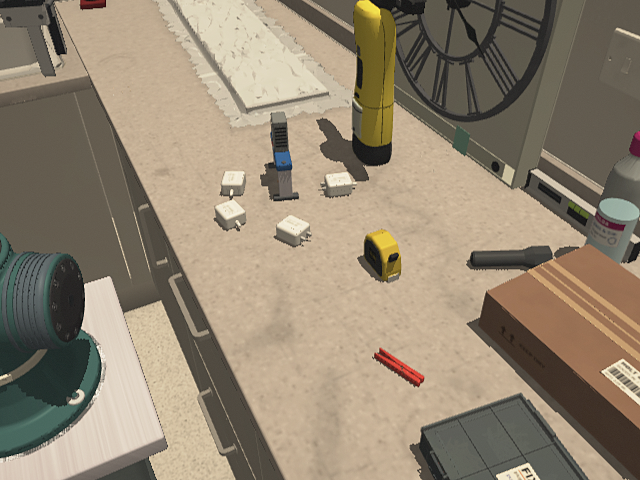

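View pics/crop0.png

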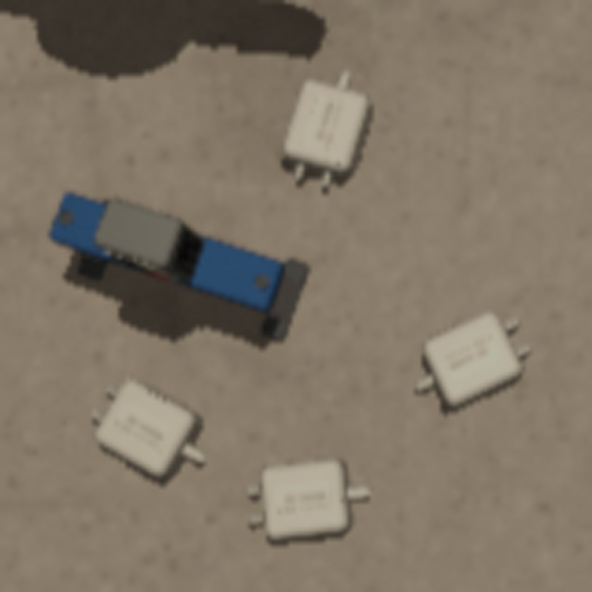

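Both views agree on the positions. Now I'll refine the gauge and charger from the crop corners.

```bash
python3 - <<'E'
from h import *
s=snapshot("top"); print("gpo",grip_point_offset)
c=lambda x,y:(160+(x+.5)/3.7-.5,150+(y+.5)/3.7-.5)
a=ray(s,c(60,215),.077); b=ray(s,c(277,284),.077); d=a-b
print("bar ends",a,b,"len",np.linalg.norm(d),"mid",(a+b)/2,"yaw",np.arctan2(-d[0],d[1]))
print("head",ray(s,c(144,231),.138))
print("charger",ray(s,c(472,361),.028))
sd=snapshot("side"); print("vacuum base",ray(sd,(373,160),0))
m=masks_of("side","gauge")[0]; print(m["extent"])
# consistency: gauge model in side view
for P in [(.497,.266,.138),(.497,.266,0)]: print(proj(sd,P))
o=get_obs(); y=o["ee_rot"][2]; print("tool y",np.sin(y),-np.cos(y))
E
```

```text
gpo 0.0188
bar ends [0.51624972 0.32351673 0.077     ] [0.47953868 0.20761776 0.077     ] len 0.12157413560893399 mid [0.4978942  0.26556725 0.077     ] yaw -0.30675242124620805
head [0.49786293 0.26399333 0.138     ]
charger [0.44368202 0.10805311 0.028     ]
vacuum base [0.68671623 0.2518009  0.        ]
[268.4, 112.8, 297.3, 202.4]
[[278.81366275 116.55863317]]
[[283.21157817 181.92653749]]
tool y 0.3200655620411055 0.947395395806477
```

apply_moves(commands=[[0, 0, 0, 0.032, -0.0256, 0.01, 100], [0, 0, 0, 0.064, -0.0512, 0.02, 100], [0, 0, 0, 0.096, -0.0768, 0.03, 100], [0, 0, 0.01, 0.128, -0.1024, 0.04, 100], [0, 0, 0.02, 0.16, -0.128, 0.045, 100]])

```text
time: 1.3
tool_pos: [0.3374, 0.3923, 0.231]
ee_rot: [3.14, 0.001, 2.837]
wrist_force: [0.8, -1.7, 0.1]
width: 0.0941
finger_force: 0.0
```

apply_moves(commands=[[0, 0, 0, 0.036, -0.03, 0, 100], [0, 0, 0, 0.072, -0.06, 0, 100], [0, 0, 0, 0.108, -0.09, 0, 100], [0, 0, 0, 0.14, -0.115, 0, 100], [0, 0, 0, 0.162, -0.128, 0, 100]])

```text
time: 1.8
tool_pos: [0.5, 0.2626, 0.2296]
ee_rot: [-3.141, 0.001, 2.833]
wrist_force: [0.2, -0.8, 0.1]
width: 0.0941
finger_force: 0.0
```

```bash
python3 - <<'E'
from h import *
s=snapshot("wrist"); save(s,"w1.png"); o=get_obs(); print(o["time"],o["tool_pos"],o["ee_rot"])
K,R,t=cam(s); print("cam",-R.T@t)
for q in ["gauge","charger_block"]:
    for d in place_of("wrist",q): print(q,d["score"],d["pixel"],ray(s,d["pixel"],0))
print(proj(s,[(.498,.265,.138),(.444,.108,.028)]))
E
```

```text
1.85 [0.5025486  0.26101258 0.22883793] [-3.13991731e+00  2.51048713e-03  2.83008687e+00]
cam [0.42665199 0.28662682 0.42975352]
gauge 0.72 [320.0, 203.8] [0.49367449 0.26716999 0.        ]
charger_block 0.87 [314.7, 121.6] [0.40252446 0.28990263 0.        ]
charger_block 0.75 [283.5, 282.3] [0.57558672 0.19222255 0.        ]
charger_block 0.69 [223.8, 113.6] [0.36317833 0.19503431 0.        ]
charger_block 0.67 [182.4, 206.2] [0.44598594 0.10853023 0.        ]
charger_block 0.38 [318.5, 206.7] [0.49647478 0.26438312 0.        ]
[[319.78817401 236.10268844]
 [172.22384033 208.84115115]]
```

View pics/w1.png

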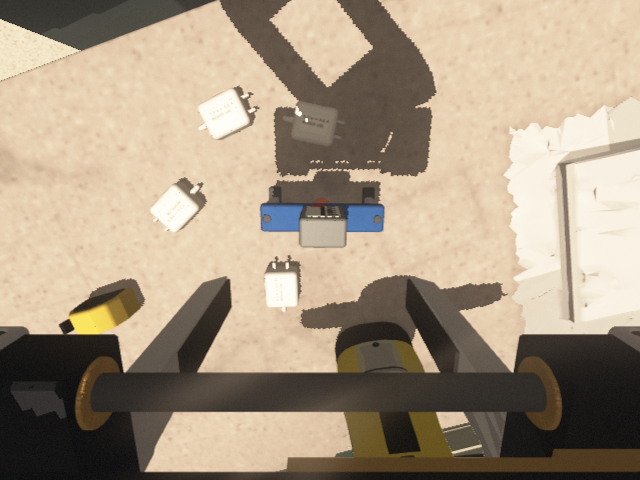

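The wrist view shows the gauge squared up with the jaws: bar centre at about (322,217), head top at about (323,233). The charger positions agree with the earlier ones. I'll descend and grip.

apply_moves(commands=[[0, 0, 0, 0, 0, -0.03, 100], [0, 0, 0, 0, 0, -0.06, 100], [0, 0, 0, 0, 0, -0.09, 100], [0, 0, 0, 0, 0, -0.12, 100], [0, 0, 0, 0, 0, -0.138, 100]])

```text
time: 2.45
tool_pos: [0.4954, 0.2659, 0.0892]
ee_rot: [-3.14, -0.003, 2.838]
wrist_force: [0.2, 0.6, -0.4]
width: 0.0942
finger_force: 0.0
```

apply_moves(commands=[[0, 0, 0, 0, 0, 0, 100], [0, 0, 0, 0, 0, 0, 80], [0, 0, 0, 0, 0, 0, 65], [0, 0, 0, 0, 0, 0, 50], [0, 0, 0, 0, 0, 0, 35]])

```text
time: 2.95
tool_pos: [0.4987, 0.2655, 0.0931]
ee_rot: [3.14, 0.002, 2.836]
wrist_force: [-0.6, -0.2, 0.2]
width: 0.0658
finger_force: 0.0
```

apply_moves(commands=[[0, 0, 0, 0, 0, 0, 20], [0, 0, 0, 0, 0, 0, 0], [0, 0, 0, 0, 0, 0, 0], [0, 0, 0, 0, 0, 0, 0], [0, 0, 0, 0, 0, 0, 0]])

```text
time: 3.45
tool_pos: [0.4983, 0.2655, 0.0919]
ee_rot: [3.14, 0.0, 2.836]
wrist_force: [1.3, 1.5, 1.1]
width: 0.0394
finger_force: 30.0
```

Gripped, with a 39 mm opening. Lifting.

apply_moves(commands=[[0, 0, 0, 0, 0, 0.01, 0], [0, 0, 0, 0, 0, 0.025, 0], [0, 0, 0, 0, 0, 0.045, 0], [0, 0, 0, 0, 0, 0.065, 0], [0, 0, 0, 0, 0, 0.08, 0]])

```text
time: 3.95
tool_pos: [0.4985, 0.2651, 0.1741]
ee_rot: [3.141, 0.002, 2.836]
wrist_force: [-0.1, -0.9, -3.1]
width: 0.04
finger_force: 30.0
```

apply_moves(commands=[[0, 0, 0, -0.006, -0.02, 0, 0], [0, 0, 0, -0.016, -0.05, 0, 0], [0, 0, 0, -0.028, -0.083, 0, 0], [0, 0, 0, -0.04, -0.116, 0, 0], [0, 0, 0, -0.048, -0.14, 0, 0]])

```text
time: 4.45
tool_pos: [0.4491, 0.1233, 0.1724]
ee_rot: [-3.141, 0.0, 2.835]
wrist_force: [-0.0, 0.1, -3.6]
width: 0.0399
finger_force: 30.0
```

apply_moves(commands=[[0, 0, 0, -0.003, -0.01, 0, 0], [0, 0, 0, -0.006, -0.017, 0, 0], [0, 0, 0, -0.006, -0.017, 0, 0], [0, 0, 0, -0.006, -0.017, 0, 0], [0, 0, 0, -0.006, -0.017, 0, 0]])

```text
time: 4.95
tool_pos: [0.4443, 0.1089, 0.1716]
ee_rot: [3.141, -0.0, 2.837]
wrist_force: [-0.9, -1.1, -3.0]
width: 0.0398
finger_force: 30.0
```

```bash
python3 - <<'E'
from h import *
o=get_obs(); print(o["time"],o["tool_pos"],o["ee_rot"],o["width"])
for c in ["top","side","wrist"]:
    s=snapshot(c)
    for q in ["gauge","charger_block"]:
        for d in place_of(c,q): print(c,q,round(d["score"],2),d["pixel"],np.round(ray(s,d["pixel"],.08 if q=="gauge" else 0),4))
    im=s["pixels"]
    if c=="wrist": save(s,"w2.png")
    if c=="side": cv2.imwrite("pics/s2.png",cv2.resize(im[100:280,180:420],None,fx=3.3,fy=3.3,interpolation=cv2.INTER_CUBIC)[:,:,::-1])
    np.save("cal_"+c+".npy",np.r_[s["rvec"],s["tvec"],s["vertical_fov"],s["cx"],s["cy"]])
E
```

```text
4.95 [0.44427164 0.1088986  0.17164505] [ 3.14117479e+00 -2.96861514e-04  2.83698040e+00] 0.03980132335263786
top charger_block 0.58 [287.6, 249.3] [0.442  0.1092 0.    ]
top charger_block 0.47 [202.5, 267.1] [0.4046 0.2855 0.    ]
side gauge 0.82 [288.9, 197.1] [0.4431 0.1123 0.08  ]
side charger_block 0.85 [338.7, 187.3] [0.5814 0.2003 0.    ]
side charger_block 0.8 [231.3, 221.7] [0.3666 0.1965 0.    ]
side charger_block 0.76 [232.3, 186.1] [0.4064 0.2989 0.    ]
side charger_block 0.75 [292.0, 239.5] [0.4399 0.1025 0.    ]
wrist gauge 0.6 [318.0, 238.4] [0.4434 0.1088 0.08  ]
wrist charger_block 0.71 [318.1, 222.1] [0.4465 0.1079 0.    ]
wrist charger_block 0.65 [422.4, 307.4] [0.5753 0.1902 0.    ]
wrist charger_block 0.6 [479.8, 127.3] [0.4036 0.2882 0.    ]
wrist charger_block 0.58 [380.3, 118.0] [0.3658 0.1971 0.    ]
```

View pics/w2.png

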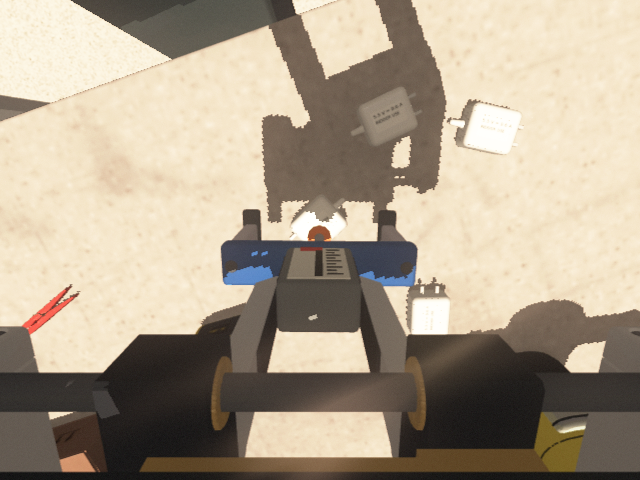

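View pics/s2.png

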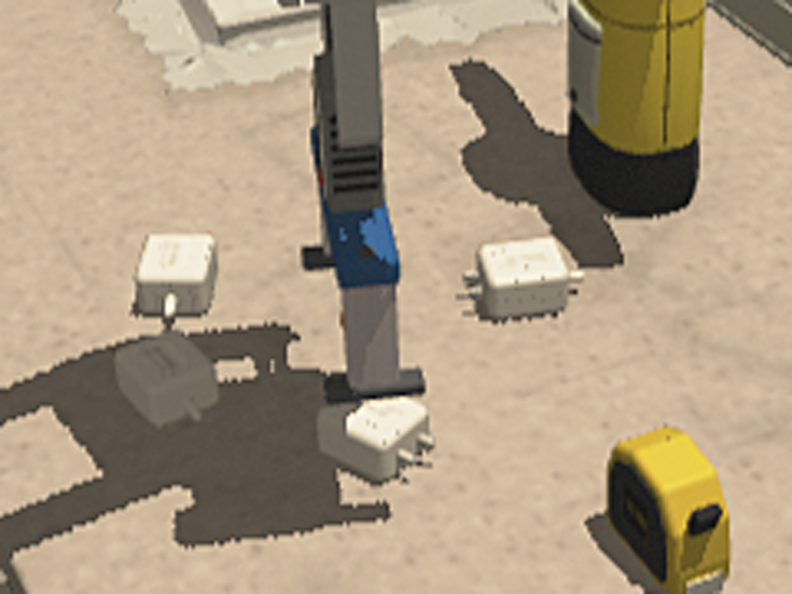

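The wrist view shows the orange foot at (319,234), directly in line with the charger at (318,222). Gauge at (0.443,0.109) and charger at about (0.445,0.108) agree within 3 mm, so I'll lower it.

apply_moves(commands=[[0, 0, 0, 0.001, 0, -0.012, 0], [0, 0, 0, 0.001, 0, -0.024, 0], [0, 0, 0, 0.001, 0, -0.034, 0], [0, 0, 0, 0.001, 0, -0.042, 0], [0, 0, 0, 0.001, 0, -0.048, 0]])

```text
time: 5.9
tool_pos: [0.4444, 0.108, 0.1223]
ee_rot: [-3.141, -0.002, 2.836]
wrist_force: [-0.1, 0.9, -2.6]
width: 0.0398
finger_force: 30.0
```

apply_moves(commands=[[0, 0, 0, 0, 0, -0.006, 0], [0, 0, 0, 0, 0, -0.012, 0], [0, 0, 0, 0, 0, -0.018, 0], [0, 0, 0, 0, 0, -0.023, 0], [0, 0, 0, 0, 0, -0.027, 0]])

```text
time: 6.4
tool_pos: [0.4452, 0.1082, 0.0964]
ee_rot: [3.141, 0.0, 2.836]
wrist_force: [-0.6, -0.4, -1.8]
width: 0.0398
finger_force: 30.0
```

apply_moves(commands=[[0, 0, 0, 0, 0, -0.001, 0], [0, 0, 0, 0, 0, -0.002, 0], [0, 0, 0, 0, 0, -0.003, 0], [0, 0, 0, 0, 0, -0.004, 0], [0, 0, 0, 0, 0, -0.004, 0]])

```text
time: 6.9
tool_pos: [0.4451, 0.1081, 0.0927]
ee_rot: [3.141, 0.0, 2.836]
wrist_force: [0.2, 0.0, -2.5]
width: 0.04
finger_force: 30.0
```

```bash
python3 - <<'E'
from h import *
o=get_obs(); print(o["time"],o["tool_pos"],o["ee_rot"],o["wrist_force"],o["width"])
s=snapshot("side"); cv2.imwrite("pics/s3.png",cv2.resize(s["pixels"][140:280,200:380],None,fx=4,fy=4,interpolation=cv2.INTER_CUBIC)[:,:,::-1])
for q in ["gauge","charger_block"]:
        for d in place_of("side",q): print(q,round(d["score"],2),d["pixel"],np.round(ray(s,d["pixel"],0),4))
E
```

```text
6.9 [0.44509729 0.10810674 0.09269352] [3.14142170e+00 9.71240324e-05 2.83583214e+00] [ 2.05137317e-01  1.39179319e-03 -2.49412347e+00] 0.03998959105162843
gauge 0.64 [292.7, 237.1] [0.4436 0.1077 0.    ]
charger_block 0.77 [229.9, 223.7] [0.3625 0.1923 0.    ]
charger_block 0.71 [233.2, 187.6] [0.4062 0.2934 0.    ]
charger_block 0.66 [338.3, 188.6] [0.5787 0.1969 0.    ]
charger_block 0.59 [292.2, 236.2] [0.4439 0.1103 0.    ]
```

View pics/s3.png

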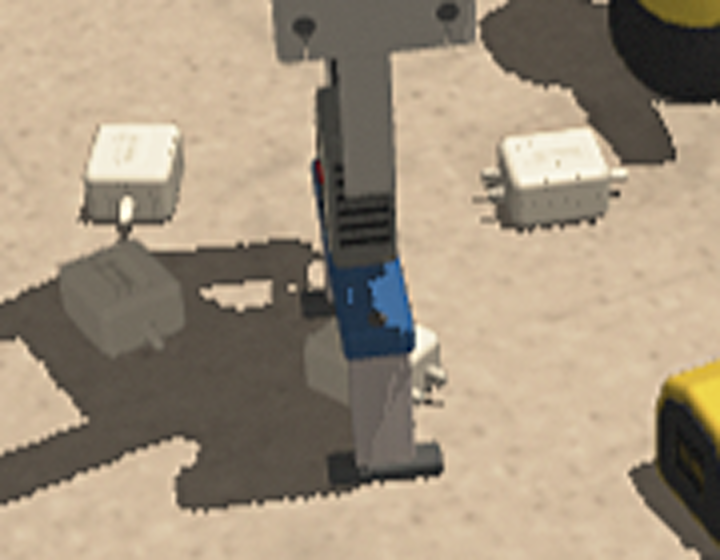

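The side view shows the gauge straddling the charger at about (292,237). The wrist still carries 2.5 N, so the feet are about 1 mm up. I'll creep down a little more.

apply_moves(commands=[[0, 0, 0, 0, 0, -0.0005, 0], [0, 0, 0, 0, 0, -0.001, 0], [0, 0, 0, 0, 0, -0.0015, 0], [0, 0, 0, 0, 0, -0.0015, 0], [0, 0, 0, 0, 0, -0.0015, 0]])

```text
time: 7.55
tool_pos: [0.4452, 0.1081, 0.0917]
ee_rot: [3.141, 0.001, 2.836]
wrist_force: [-2.5, 0.2, 1.4]
width: 0.0395
finger_force: 30.0
```

The feet are down. Release slowly and rise.

apply_moves(commands=[[0, 0, 0, 0, 0, 0, 50], [0, 0, 0, 0, 0, 0, 60], [0, 0, 0, 0, 0, 0, 70], [0, 0, 0, 0, 0, 0, 85], [0, 0, 0, 0, 0, 0, 100]])

```text
time: 8.05
tool_pos: [0.4451, 0.108, 0.0911]
ee_rot: [3.142, 0.0, 2.836]
wrist_force: [-0.7, 0.0, -0.0]
width: 0.0756
finger_force: 0.0
```

apply_moves(commands=[[0, 0, 0, 0, 0, 0, 100], [0, 0, 0, 0, 0, 0.005, 100], [0, 0, 0, 0, 0, 0.02, 100], [0, 0, 0, 0, 0, 0.045, 100], [0, 0, 0, 0, 0, 0.075, 100]])

```text
time: 8.55
tool_pos: [0.4443, 0.108, 0.1663]
ee_rot: [-3.141, -0.002, 2.836]
wrist_force: [-0.3, 0.2, 0.5]
width: 0.094
finger_force: 0.0
```

apply_moves(commands=[[0, 0, 0, 0, 0, 0.03, 100], [0, 0, 0, 0, 0, 0.06, 100], [0, 0, 0, 0, 0, 0.08, 100], [0, 0, 0, 0, 0, 0.08, 100], [0, 0, 0, 0, 0, 0.08, 100]])

```text
time: 9.05
tool_pos: [0.4451, 0.1081, 0.246]
ee_rot: [3.141, 0.0, 2.836]
wrist_force: [0.1, -0.9, -1.2]
width: 0.094
finger_force: 0.0
```

```bash
python3 - <<'E'
from h import *
o=get_obs(); print(o["time"],o["tool_pos"],o["wrist_force"],o["width"])
a=snapshot("side"); b=snapshot("wrist")
for c,s in (("side",a),("wrist",b)):
  for q in ["gauge","charger_block"]:
    for d in place_of(c,q): print(c,q,round(d["score"],2),d["pixel"],np.round(ray(s,d["pixel"],0),4))
A=cv2.resize(a["pixels"][150:270,220:360],(560,480),interpolation=cv2.INTER_CUBIC); B=cv2.resize(b["pixels"],(640,480))[:, 200:440]
cv2.imwrite("pics/f.png",np.hstack([A,B])[:,:,::-1])
E
```

```text
9.05 [0.44507536 0.10808913 0.2460376 ] [ 0.09318012 -0.92708566 -1.17401294] 0.09397249238293866
side gauge 0.76 [289.7, 235.2] [0.4413 0.1147 0.    ]
side charger_block 0.93 [340.0, 190.0] [0.5793 0.1914 0.    ]
side charger_block 0.84 [292.7, 236.7] [0.4441 0.1087 0.    ]
side charger_block 0.61 [233.7, 188.1] [0.4064 0.2914 0.    ]
side charger_block 0.56 [231.6, 222.7] [0.3661 0.1936 0.    ]
wrist gauge 0.77 [318.1, 207.4] [0.4437 0.1083 0.    ]
wrist gauge 0.61 [241.0, 302.6] [ 0.5354 -0.0292  0.    ]
wrist charger_block 0.84 [319.7, 207.4] [0.4443 0.1102 0.    ]
wrist charger_block 0.81 [405.5, 283.8] [0.5757 0.1877 0.    ]
wrist charger_block 0.81 [452.6, 130.6] [0.4043 0.2873 0.    ]
wrist charger_block 0.79 [370.1, 120.8] [0.3644 0.1974 0.    ]
```

View pics/f.png

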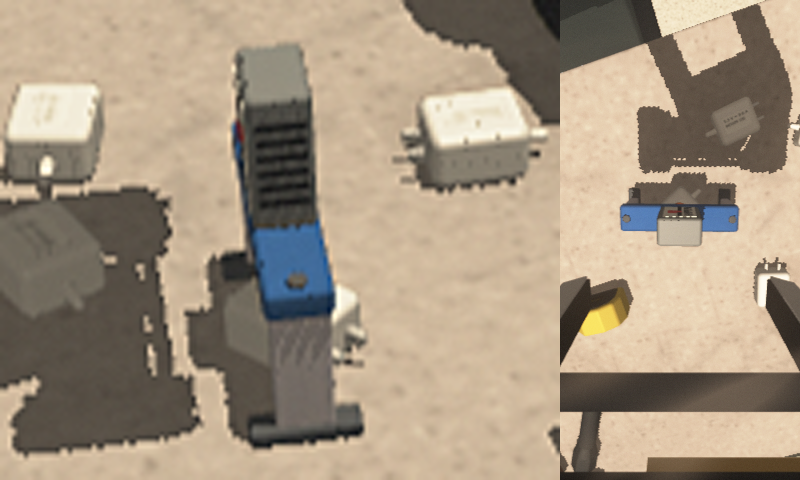

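The gauge stands upright and released over the charger, centred within about 2 mm (wrist pixels (318,207) and (320,207)). I'll hand it in.

```bash
python3 -c "
from bench import *
print(close_job())"
```

```text
the job is handed in; nothing more can be done
None
```

The job is handed in (verdict not reported): the gauge stands upright and released over the rightmost charger, with its axis about 2 mm from the charger's middle in the last wrist picture. The `gauge_foot` reading could not be read out, and I sent no moves near the peg or the tape measure.

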